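Make up a lock order in the tray at the key-cutting counter

ROBOT

A 7-joint arm with a two-finger parallel gripper is mounted at the origin on the work surface. World frame = base frame: x ahead of the robot, y to its left, z up, the work surface at z = 0. Lengths are in m, angles in rad, forces in N, time in s.
With the tool pointing down it reaches from about 0.35 to 0.9 m from the base axis. Payload 8.1 kg.
Tool frame: the origin (TCP) lies midway between the tips of the shut fingers; the grasp point (between the pads) lies 19 mm behind it; z points along the fingers, y is the line along which they close (so a half turn about z gives the same grasp; the last joint's range is limited). The gripper opens to 92 mm and grips with 3 to 60 N. Pads are 19 mm wide; open, the fingers measure 130 mm over their backs; the gripper's body (75 mm by 190 mm) begins 47 mm behind the grasp point.
Start: joints at [1.054, 0.434, 0.025, 1.573, -0.012, 1.134, -0.075], TCP at [0.251, -0.572, 0.227] pointing down, gripper open.
Joint ranges: [-2.62, 2.62], [-0.44, 2.09], [-1.27, 1.32], [0.08, 2.57], [-1.32, 4.46], [0.12, 2], [-2.74, 2.74]. Speed limits (rad/s): [2.22, 2.22, 3.01, 3.01, 3.14, 3.14, 3.14].

INTERFACE

Orientations are given as a rotation vector (axis times angle).
In Python, from cell import observe, get_image, camera_model, sign_off, recognise, silhouettes gives the robot as it stands.
- The arm moves only by the tool apply_moves, never from a script. Its argument "motion" is a list of rows, each an object of numbers: "x", "y", "z": the shift along the world's x, y, z in cm; "yaw": the turn about the world's z in degrees; "hand": the opening, from -1 (shut) to 1 (fully open), so that 0 is half open. In form: [{"x": .., "y": .., "z": .., "yaw": .., "hand": ..}, ...]. A call has 1 to 10 rows; each row is the pose to reach, as a shift and turn from the pose commanded when the call began; what a row does not reach only later rows make up. A row lasts 1/8 s, in which the tool goes at most 62.5 mm and 10.7 degrees, less where a joint would pass 70% of its speed; a pose out of reach is approached as far as the arm can. A call with a gripper value outside its range is refused whole. The fingers move at their own pace and stop on an object; "newtons" is the grip in N (left out, the last holds). Time passes only in rows, so rows that repeat a pose let the fingers close. It gives the time, the measured TCP pose, the force, the opening and the grip force at its end, in the units of the state.
- observe(): the state, without advancing time (a new reading comes with each control period).
- get_image(name): name is "scene" or "top" or "wrist"; returns the picture (400x640x3 uint8, blue, green, red); there is no depth.
- camera_model(name): a dict with "camera_matrix" (3x3 intrinsics, pixels), "k1" (the pictures are not rectified: a ray, as slopes to the right and down, at radius r is drawn at 1 + k1 r^2 times it, then the intrinsics apply), "T" (4x4, takes a point from camera to world coordinates). Camera axes: x right, y up, looking along -z (the intrinsics and any distortion apply to the point x, -y, -z); pixel columns grow to the right and rows downward; lengths in m; the calibration is good to about 2 mm. A picture is of the moment at which its call begins: read the wrist's pose just before it. camera_model takes no time and is no camera call; for the wrist camera it gives the pose at the moment of the call.
- sign_off(): hands the job in; it is judged then, once.
Trained networks look in the newest picture that a camera, given by its name, has taken for a name from the list of things; names that differ only in an ending like _2 or _b are one class to them, and where a whole thing is asked for, a point or a joint stands for the part that bears it (a point fixed in the world has none). Each returns a list of dicts, best first, with "p" (0 to 1); they miss things now and then, are a little off and sometimes report something else, mostly with a low value. They report only what shows in the picture. A call takes as long as a camera call. They do not tell look-alikes from the thing itself.
- recognise(query, camera): "rect" ([left, top, right, bottom] in pixels, round what is visible of it).
- silhouettes(query, camera): "mask" (400x640 bool, what is visible of it) and "rect" ([left, top, right, bottom] in pixels, round what is visible of it).
The state is a dict: "clock": time; "joints": joint angles; "dq": joint speeds; "joint_efforts": joint torques, N m; "position": TCP position; "ee_rot": TCP orientation; "force": force on the tool from outside, world axes, zero at the start; "ft_torque": the same for the moment, N m; "width": opening from 0.0 (shut) to 1.0 (fully open); "gripper_force": force on a finger pad.
Only numpy, scipy, OpenCV 4.12 (cv2) and the standard library are available. Lean on these libraries where they do the work, as an engineer would, in place of code of your own. Each camera call takes 0.05 s, during which the arm holds its last target. There are 200 camera calls.

TASK

Make up the customer's lock order in the white tray on the key-cutting bench: lay the full-length lock cylinder flat in the long narrow recess, lay the large padlock flat in the square recess, stand the door knob upright in the round recess, and drop the brass collar over the post so that it lies flat. Leave the short half cylinder and the small padlock lying where they are.

Things in the scene. Friction and masses are not known exactly. Their poses are not given: they have to be found in the camera images.
- long_cylinder: Full-length lock cylinder: steel bar with rounded edges, 64 long (its x) x 32 wide (its y) x 18 mm high, lying flat on the bench, brass plugs at both ends, a dark cam band round its middle. Origin: centre of its underside. Grip it across the 32 mm width; its sides are flat and upright from 4 to 14 mm above its underside. About 0.2 kg. Goes into slot_insert.
- half_cylinder: Look-alike, to be left alone: half lock cylinder, same section (32 mm wide, 18 mm high) but only 38 mm long, cam band at one end. Origin: centre of its underside, x along its length.
- big_padlock: Large padlock lying flat: brass body block 42 wide (its y) x 38 long (along its x) x 18 mm thick, steel shackle of 8 mm bar at its +x end; 68 mm long over all. Origin: centre of the whole 68 x 42 outline, at the underside; the body block reaches from x = -34 to +4 mm, so its middle, the place to grip across the 42 mm width, is 15 mm towards -x from the origin. About 0.2 kg. Goes into square_insert.
- small_padlock: Look-alike, to be left alone: small padlock lying flat, body block 27 wide x 23 long x 14 mm thick, 44 mm long over all with its shackle at +x. Origin: centre of the outline, at the underside.
- door_knob: Steel door knob standing upright on its round rose: rose 50 mm across and 8 mm high, thin neck, knob 45 mm across (straight-sided from 30 to 43 mm height), 52 mm high over all. Origin: centre of the underside, z up its axis. About 0.2 kg. Goes into round_insert.
- collar: Plain brass ring, the collar of a rim lock, lying flat: 52 mm outside, 33 mm hole, 14 mm high. Origin: centre of its underside, z along its axis. Grip it across the outside. Goes over the post of post_insert.
- slot_insert: Fixed grey plastic insert in the white tray, 98 x 98 x 10 mm, with an oblong recess 88 mm long (its x) x 48 mm wide (its y), 5 mm deep with a dark floor, at its centre. Origin: centre of the insert's underside, which is 5 mm above the bench; the recess floor is 5 mm above the origin, its top face 10 mm. The four inserts fill a 2 x 2 tray (208 mm square, rim flush with the inserts' tops, 15 mm above the bench) in any arrangement, at 100 mm spacing.
- square_insert: Fixed grey plastic insert as slot_insert, but with a square recess 84 x 84 mm (sides along its x and y), 5 mm deep; floor 5 mm above the origin, which is the centre of its underside. The padlock may lie in it any way round.
- round_insert: Fixed grey plastic insert as slot_insert, but with a round recess 72 mm across, 5 mm deep; floor 5 mm above the origin, which is the centre of its underside.
- post_insert: Fixed grey plastic insert, 98 x 98 x 10 mm with a flat top and no recess, an upright dark post of 16 mm diameter and 22 mm height standing on its centre. Origin: centre of its underside; top face 10 mm above it, top of the post 32 mm. The collar lies flat on the top face round the post.
There are look-alikes about, which are no part of the job. Leave any purple look-alike of the collar alone.

How it is judged:
At the end, for the whole second after the job is handed in: All four goods at rest, level (0.1 rad) and down on the floor of their own places (2 mm): cylinder within 16 mm of the oblong recess's centre, large padlock 26 mm of the square's, knob upright 14 mm of the round's, collar round the post within 12 mm (horizontal distance between long_cylinder and slot_insert below 0.016 m and z of long_cylinder in the frame of slot_insert between 0.001 and 0.007 m and angle between each of long_cylinder, big_padlock, door_knob, collar's own z axis and vertical below 0.1 rad and linear speed of each of long_cylinder, big_padlock, door_knob, collar below 0.02 m/s and horizontal distance between big_padlock and square_insert below 0.026 m and z of big_padlock in the frame of square_insert between 0.001 and 0.007 m and horizontal distance between door_knob and round_insert below 0.014 m and z of door_knob in the frame of round_insert between 0.001 and 0.007 m and horizontal distance between collar and post_insert below 0.012 m and z of collar in the frame of post_insert between 0.006 and 0.012 m); the robot touches nothing.
It fails at once if the half cylinder is moved by more than 20 mm (distance of half_cylinder from where it was at the start of the episode above 0.02 m).
It fails at once if the small padlock is moved by more than 20 mm (distance of small_padlock from where it was at the start of the episode above 0.02 m).
It also fails if it takes over 96 s, if anything falls off the work surface, if the arm or the gripper's body presses on something with over 40 N, if the wrist force passes 120 N, or if a joint passes its speed limit or range.

## Working session

There is one attempt and no reset: what is moved stays moved. The work goes in short steps, Python scripts to look and compute and a tool call to move; the robot and the scene stay as the last step left them, time stands still between calls to the robot, and variables do not carry over. Pictures are saved under pics/ and viewed, at most 14 in all, crops included, and the job is handed in when it is done.

Besides the shell and the picture viewer there is one more tool, called as name(argument=value, ...), one argument or row to a line, values as JSON. apply_moves: Moves the arm, as the interface text tells. Its arguments: {"type":"object","properties":{"motion":{"type":"array","items":{"type":"object","properties":{"x":{"type":"number"},"y":{"type":"number"},"z":{"type":"number"},"yaw":{"type":"number"},"hand":{"type":"number"}}}},"newtons":{"type":"number"}},"required":["motion"]}

```bash
mkdir -p pics; ls
python3 - <<'E'
from cell import *
import cv2
for n in ["top","scene"]:
    im=get_image(n); cv2.imwrite(f"pics/{n}0.png",im)
    m=camera_model(n); print(n,m["camera_matrix"],m["k1"],m["T"])
    for q in ["long_cylinder","big_padlock","door_knob","collar","slot_insert","square_insert","round_insert","post_insert"]:
        for r in recognise(q,n)[:4]: print(q,round(r["p"],2),[round(float(v)) for v in r["rect"]])
print(observe()["clock"])
E
```

```text
pics
top [[503.18389102   0.         316.54051491]
 [  0.         503.18389102 192.34950905]
 [  0.           0.           1.        ]] -0.07014470348213862 [[-0.0115749   0.9887816  -0.14891931  0.28402324]
 [-0.99992856 -0.0118902  -0.00122711 -0.01201843]
 [-0.00298403  0.14889447  0.98884859  1.22085566]
 [ 0.          0.          0.          1.        ]]
long_cylinder 0.71 [408, 211, 434, 236]
big_padlock 0.62 [253, 122, 303, 172]
big_padlock 0.54 [135, 178, 161, 205]
door_knob 0.65 [457, 175, 482, 194]
collar 0.72 [150, 244, 173, 260]
collar 0.55 [182, 203, 206, 225]
collar 0.55 [201, 242, 222, 266]
collar 0.55 [164, 272, 182, 296]
slot_insert 0.69 [256, 124, 305, 171]
square_insert 0.74 [292, 137, 343, 182]
round_insert 0.73 [244, 161, 294, 210]
post_insert 0.65 [283, 171, 331, 224]
scene [[423.59718068   0.         318.8885367 ]
 [  0.         423.59718068 202.35385674]
 [  0.           0.           1.        ]] 0.014205640975329423 [[-0.72130854 -0.51172881  0.46674149  0.96530525]
 [ 0.6925907  -0.52739819  0.49210697  0.55872864]
 [-0.0056667   0.67822178  0.73483543  0.88096098]
 [ 0.          0.          0.          1.        ]]
long_cylinder 0.77 [261, 153, 283, 164]
door_knob 0.77 [216, 140, 238, 165]
collar 0.79 [406, 234, 429, 254]
collar 0.77 [393, 261, 412, 281]
collar 0.5 [443, 258, 464, 279]
collar 0.5 [451, 233, 473, 251]
slot_insert 0.88 [276, 238, 329, 281]
square_insert 0.97 [264, 212, 310, 251]
square_insert 0.7 [390, 264, 413, 282]
round_insert 0.86 [310, 224, 364, 264]
post_insert 0.93 [294, 202, 340, 237]
0.9
```

Run:
```python
import cv2
a=cv2.imread("pics/top0.png")[95:335,110:510]
cv2.imwrite("pics/top0c.png",cv2.resize(a,(800,480),interpolation=cv2.INTER_CUBIC))
```

```text
(no output)
```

View pics/top0c.png

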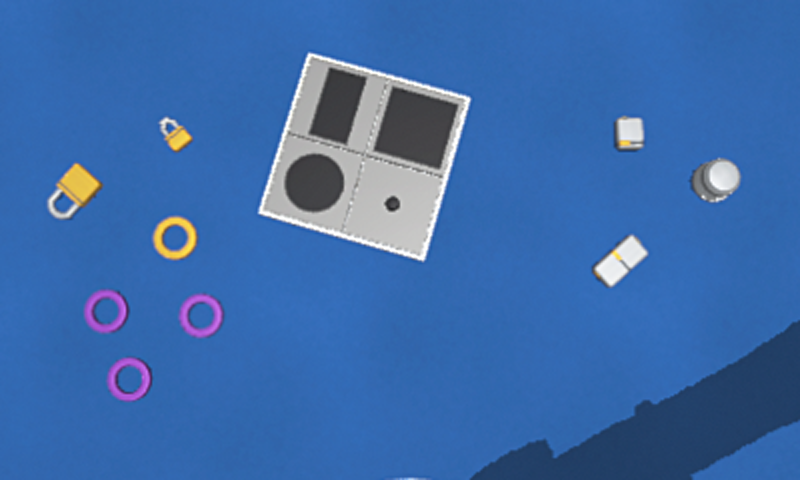

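View pics/scene0.png

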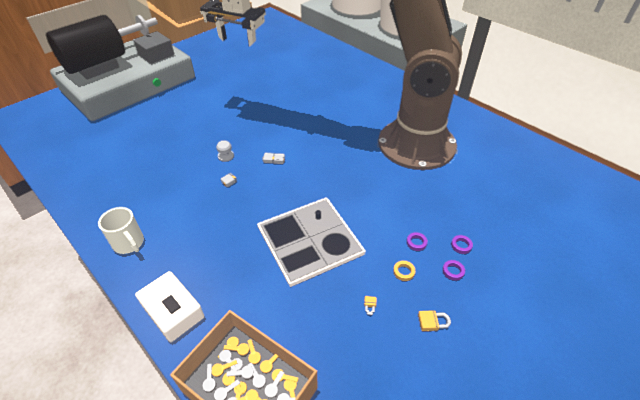

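Top crop shows: long cylinder at crop (621,261), with its cam band in the middle. The half cylinder is at (629,133), with the band at one end. The knob is at (716,180), the brass collar at (175,238) with three purple ones to be left, the large padlock at (75,190) and the small one at (175,133). In the tray, the slot is upper left, square upper right, round lower left and post lower right. The scene view agrees.

```bash
cat > h.py <<'E'
import numpy as np, cv2
from cell import *
def ray(m,px):
    K=np.array(m["camera_matrix"]);T=np.array(m["T"])
    d=cv2.undistortPoints(np.array(px,float).reshape(-1,1,2),K,np.array([m["k1"],0,0,0,0.]))[:,0]
    d=np.c_[d[:,0],-d[:,1],-np.ones(len(d))]@T[:3,:3].T
    return T[:3,3],d
def atz(m,px,z):
    o,d=ray(m,px); return o+d*((z-o[2])/d[:,2])[:,None]
def tri(m1,p1,m2,p2):
    o1,d1=ray(m1,[p1]);o2,d2=ray(m2,[p2]);a=np.c_[d1[0],-d2[0]]
    s=np.linalg.lstsq(a,o2-o1,rcond=None)[0]
    A=o1+s[0]*d1[0];B=o2+s[1]*d2[0];return (A+B)/2,np.linalg.norm(A-B)
def blobs(im,amin=30):
    hsv=cv2.cvtColor(im,cv2.COLOR_BGR2HSV)
    H,S,V=cv2.split(hsv)
    m=(~((H>95)&(H<125)&(S>110))).astype(np.uint8)
    n,l,st,c=cv2.connectedComponentsWithStats(m)
    out=[]
    for i in range(1,n):
        if st[i,4]<amin: continue
        pts=np.argwhere(l==i)[:,::-1].astype(np.float32)
        out.append((c[i],st[i,4],cv2.boxPoints(cv2.minAreaRect(pts)),pts))
    return out
E
python3 - <<'E'
from h import *
np.set_printoptions(precision=4,suppress=True)
t=camera_model("top");s=camera_model("scene")
im=cv2.imread("pics/top0.png")
for c,a,b,p in blobs(im):
    z=.012 if a<5000 else .015
    if a>9000: continue
    print(c.round(1),a,"->",atz(t,[c],z)[0][:2]); print("  box",atz(t,b,z)[:,:2].tolist() if 0 else atz(t,b,z)[:,:2].ravel())
c=lambda x,y:(110+x/2,95+y/2)
# recess/post centres by dark segmentation in tray
g=im.max(2); m=np.zeros(g.shape,np.uint8); m[120:228,240:346]=(g[120:228,240:346]<75)
n,l,st,ce=cv2.connectedComponentsWithStats(m)
for i in range(1,n):
    if st[i,4]>15: print("dark",ce[i],st[i],atz(t,[ce[i]],.010)[0])
for n,p1,p2 in [("cyl",c(621,261),(273,158)),("knob",c(718,174),(224,146)),("collar",c(175,238),(404,270)),("pad",c(81,184),(428,321)),
  ("roundc",c(314,183),(336,244)),("sqc",c(417,128),(284,231)),("slotc",c(338,106),(301,260)),("posttop",c(392,203),(318,212)),("trayTL",c(309,53),(294,282)),("trayBR",c(425,261),(325,200))]:
    print(n,*tri(t,p1,s,p2))
o=observe();print(o["position"],o["ee_rot"],o["width"])
w=camera_model("wrist");print(w["camera_matrix"],w["T"])
E
```

```text
[318.1  29.7] 2189 -> [ 0.8895 -0.0195]
  box [ 0.9484  0.0476  0.9467 -0.0874  0.83   -0.0848  0.8317  0.0479]
[420.1  32.6] 1478 -> [ 0.8791 -0.2823]
  box [ 0.8757 -0.2017  0.9698 -0.2933  0.8878 -0.3645  0.796  -0.2727]
[45.9 94.9] 8552 -> [0.7265 0.6804]
  box [0.8074 0.9128 0.9168 0.6129 0.6659 0.5021 0.5597 0.7885]
[638.1 109.1] 81 -> [ 0.6726 -0.8401]
  box [ 0.7079 -0.839   0.708  -0.8472  0.6198 -0.8361  0.6198 -0.8279]
[292.3 172.8] 7389 -> [0.5145 0.0481]
  box [ 0.4445  0.1795  0.6513  0.1233  0.5877 -0.0831  0.3843 -0.0221]
[197.2 161.9] 168 -> [0.5454 0.2825]
  box [0.5532 0.3108 0.5731 0.2914 0.5411 0.2595 0.5214 0.2788]
[424.2 161.3] 224 -> [ 0.54   -0.2763]
  box [ 0.5612 -0.2593  0.5608 -0.294   0.5206 -0.2921  0.521  -0.2575]
[467.6 184.6] 406 -> [ 0.4809 -0.3807]
  box [ 0.4803 -0.342   0.5209 -0.3852  0.4844 -0.4191  0.4441 -0.3758]
[146.9 189.9] 414 -> [0.4772 0.4057]
  box [0.4627 0.45   0.5151 0.4056 0.4837 0.3691 0.4317 0.4133]
[197.2 213.6] 292 -> [0.4175 0.2795]
  box [0.4437 0.3077 0.4431 0.2537 0.3919 0.2527 0.3924 0.3064]
[419.6 225.1] 386 -> [ 0.3832 -
[... 1125 characters left out ...]
 0.2802 0.007 ] 0.00040310838721704803
pad [0.4847 0.4002 0.0054] 0.002443691930833722
roundc [0.4818 0.1106 0.0104] 0.0011384694134628324
sqc [ 0.549  -0.0158  0.0088] 0.0013300239875453554
slotc [0.5782 0.0821 0.0063] 0.002576594259736412
posttop [0.4531 0.0148 0.0336] 0.00018579017084034832
trayTL [0.6402 0.1203 0.0182] 0.011037325079601475
trayBR [ 0.3868 -0.0247  0.0005] 0.0017175211064752503
[ 0.2513 -0.5723  0.2268] [3.0746 0.6451 0.    ] 1.0014127956149217
[[295.5854   0.     317.1191]
 [  0.     295.5854 199.9751]
 [  0.       0.       1.    ]] [[ 0.4024  0.874   0.2724  0.3259]
 [-0.9155  0.3839  0.1206 -0.5412]
 [ 0.0008 -0.2979  0.9546  0.3849]
 [ 0.      0.      0.      1.    ]]
```

Heights agree with the text: cylinder, collar and padlock lie on the bench, the recess floors are at about 10 mm and the post top at about 34 mm. Where there was more than one candidate:
- **Cylinder:** full-frame (420,225), 68 mm long with a central band, is the long one. (424,161), about 38 mm, is the half.
- **Padlock:** (147,190), about 68 mm, is the big one. (197,162) is the small one.
- **Collar:** brass at (197,214). The purple ones are left alone.

The crop viewed above confirms all of this. Approaching the long cylinder.

apply_moves(
  motion=[
    {"x": 2,"y": 4.5,"z": -1,"yaw": -9,"hand": 1},
    {"x": 4,"y": 9,"z": -2,"yaw": -18,"hand": 1},
    {"x": 6,"y": 13.5,"z": -3.5,"yaw": -27,"hand": 1},
    {"x": 8,"y": 18,"z": -5,"yaw": -36,"hand": 1},
    {"x": 9.5,"y": 22.5,"z": -6.5,"yaw": -45,"hand": 1},
    {"x": 11,"y": 26.5,"z": -8,"yaw": -54,"hand": 1},
    {"x": 12.5,"y": 29.5,"z": -9,"yaw": -63,"hand": 1},
    {"x": 13.1,"y": 31.3,"z": -10,"yaw": -72,"hand": 1},
    {"x": 13.1,"y": 31.3,"z": -10,"yaw": -72.6,"hand": 1},
    {"x": 13.1,"y": 31.3,"z": -10,"yaw": -72.6,"hand": 1},
  ],
  newtons=25,
)

```text
clock: 2.15
position: [0.3822, -0.2603, 0.1272]
ee_rot: [2.861, -1.296, 0.001]
force: [0.7, -0.5, 0.3]
width: 1.001
gripper_force: 0.0
```

```bash
cat >> h.py <<'E'
def look(z,name,amin=150,q=None):
    np.set_printoptions(precision=4,suppress=True)
    o=observe();m=camera_model("wrist");im=get_image("wrist");cv2.imwrite(f"pics/{name}.png",im)
    r=o["ee_rot"];print("clk",round(o["clock"],2),"tcp",np.array(o["position"]),"close dir deg",np.degrees(2*np.arctan2(r[1],r[0]))-90,"w",round(o["width"],3),"joints",np.array(o["joints"]))
    if q:
        for d in silhouettes(q,"wrist")[:3]:
            pts=np.argwhere(d["mask"])[:,::-1].astype(np.float32)
            b=atz(m,cv2.boxPoints(cv2.minAreaRect(pts)),z)[:,:2]
            (c,sz,a)=cv2.minAreaRect(atz(m,pts,z)[:,:2].astype(np.float32)*1000)
            print(q,round(d["p"],2),d["rect"],"centre mm",c,"size",sz,"ang",a)
E
python3 - <<'E'
from h import *
look(.012,"w1",q="long_cylinder")
E
```

```text
clk 2.15 tcp [ 0.3822 -0.2603  0.1272] close dir deg -138.74188790218193 w 1.001 joints [ 0.3587  0.2933  0.1517  2.0891 -0.0626  0.7626 -1.8722]
long_cylinder 0.71 [301.2, 160.2, 334.2, 231.4] centre mm (383.975830078125, -261.7364196777344) size (32.505149841308594, 68.17510986328125) ang 41.704063415527344
long_cylinder 0.54 [293.9, 0.0, 356.6, 51.3] centre mm (474.1637878417969, -374.7931823730469) size (50.24978256225586, 35.081512451171875) ang 41.2827033996582
```

View pics/w1.png

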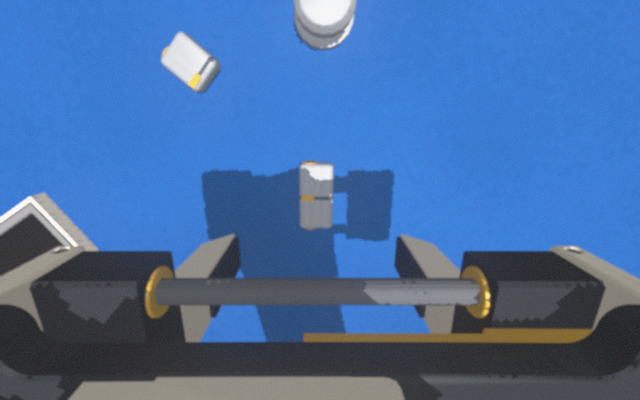

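The wrist view shows the long cylinder (band in the middle) at (317,195), aligned and centred between the fingers. The half is at (190,62) and the knob at (325,20). Descending.

apply_moves(
  motion=[
    {"x": 0.1,"y": -0.1,"z": -4,"yaw": 0,"hand": 1},
    {"x": 0.1,"y": -0.1,"z": -8,"yaw": 0,"hand": 1},
    {"x": 0.1,"y": -0.1,"z": -11,"yaw": 0,"hand": 1},
    {"x": 0.1,"y": -0.1,"z": -12,"yaw": 0,"hand": 1},
    {"x": 0.1,"y": -0.1,"z": -12,"yaw": 0,"hand": -0.4},
    {"x": 0.1,"y": -0.1,"z": -12,"yaw": 0,"hand": -0.4},
    {"x": 0.1,"y": -0.1,"z": -12,"yaw": 0,"hand": -0.4},
    {"x": 0.1,"y": -0.1,"z": -12,"yaw": 0,"hand": -0.4},
    {"x": 0.1,"y": -0.1,"z": -12,"yaw": 0,"hand": -0.4},
    {"x": 0.1,"y": -0.1,"z": -12,"yaw": 0,"hand": -0.4},
  ],
)

```text
clock: 3.5
position: [0.3833, -0.2602, 0.0068]
ee_rot: [2.86, -1.3, 0.0]
force: [-0.4, 0.5, 0.3]
width: 0.397
gripper_force: 0.0
```

apply_moves(
  motion=[
    {"x": 0,"y": 0,"z": 0,"hand": -1},
    {"x": 0,"y": 0,"z": 0,"hand": -1},
    {"x": 0,"y": 0,"z": 0,"hand": -1},
    {"x": 0,"y": 0,"z": 0,"hand": -1},
    {"x": 0,"y": 0,"z": 3,"hand": -1},
    {"x": 0,"y": 0,"z": 6,"hand": -1},
    {"x": 0,"y": 0,"z": 8,"hand": -1},
    {"x": 0,"y": 0,"z": 8,"hand": -1},
  ],
)

```text
schema error: expected keys x, y, z, yaw, hand
```

apply_moves(
  motion=[
    {"x": 0,"y": 0,"z": 0,"yaw": 0,"hand": -1},
    {"x": 0,"y": 0,"z": 0,"yaw": 0,"hand": -1},
    {"x": 0,"y": 0,"z": 0,"yaw": 0,"hand": -1},
    {"x": 0,"y": 0,"z": 0,"yaw": 0,"hand": -1},
    {"x": 0,"y": 0,"z": 3,"yaw": 0,"hand": -1},
    {"x": 0,"y": 0,"z": 6,"yaw": 0,"hand": -1},
    {"x": 0,"y": 0,"z": 8,"yaw": 0,"hand": -1},
    {"x": 0,"y": 0,"z": 8,"yaw": 0,"hand": -1},
  ],
  newtons=30,
)

```text
clock: 4.5
position: [0.3839, -0.2607, 0.0876]
ee_rot: [2.86, -1.3, 0.004]
force: [1.2, -0.6, -2.3]
width: 0.344
gripper_force: 30.0
```

apply_moves(
  motion=[
    {"x": 2.5,"y": 4.5,"z": 0,"yaw": 4.5,"hand": -1},
    {"x": 5,"y": 9,"z": 0,"yaw": 9,"hand": -1},
    {"x": 7.5,"y": 13.5,"z": 0,"yaw": 13.5,"hand": -1},
    {"x": 10,"y": 18,"z": 0,"yaw": 18,"hand": -1},
    {"x": 12.5,"y": 22.5,"z": 0,"yaw": 22.5,"hand": -1},
    {"x": 15,"y": 27,"z": 0,"yaw": 27,"hand": -1},
    {"x": 17.5,"y": 31.5,"z": 0,"yaw": 31.5,"hand": -1},
    {"x": 19,"y": 33.7,"z": 0,"yaw": 33.7,"hand": -1},
    {"x": 19.5,"y": 34.4,"z": 0,"yaw": 33.7,"hand": -1},
    {"x": 19.5,"y": 34.4,"z": 0,"yaw": 33.7,"hand": -1},
  ],
)

```text
clock: 5.75
position: [0.5775, 0.0831, 0.0856]
ee_rot: [3.113, -0.417, -0.003]
force: [-0.3, -1.1, -3.3]
width: 0.347
gripper_force: 30.0
```

Run:
```python
from h import *
look(.010,"w2")
for q in ["slot_insert","square_insert","post_insert","round_insert"]:
  m=camera_model("wrist")
  for d in recognise(q,"wrist")[:1]: print(q,d["p"],d["rect"])
```

```text
clk 5.75 tcp [0.5775 0.0831 0.0856] close dir deg -105.25064660339652 w 0.347 joints [-0.2017  0.5212 -0.0463  1.8255  0.0324  0.7977 -2.1015]
slot_insert 0.86 [257.8, 140.7, 385.3, 243.5]
square_insert 0.55 [375.4, 150.2, 515.3, 265.3]
round_insert 0.57 [276.5, 302.5, 359.9, 336.0]
```

View pics/w2.png

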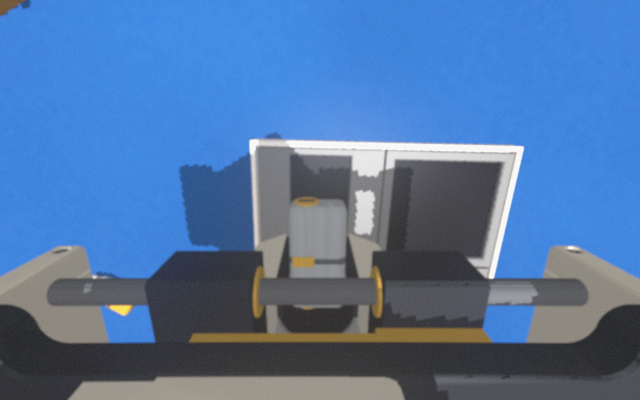

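The cylinder hangs over the slot, aligned with its edges. The slot's far edge runs from (291,157) to (352,157), and the tray's far corners are (251,141) and (521,147).

Run:
```python
from h import *
m=camera_model("wrist")
p=atz(m,[(251,141),(521,147),(291,156),(352,156)],.015);print(p)
u=(p[0]-p[1])[:2];a=np.arctan2(-u[0],u[1]);print(np.degrees(a),np.linalg.norm(u))
ux=np.array([np.cos(a),np.sin(a)]);uy=np.array([-ux[1],ux[0]])
C=(p[0]+p[1])[:2]/2-.104*ux
for n,i,j in [("slot",1,1),("sq",1,-1),("round",-1,1),("post",-1,-1)]: print(n,C+.05*i*ux+.05*j*uy)
```

```text
[[ 0.64634971  0.11471989  0.015     ]
 [ 0.58710558 -0.08393718  0.015     ]
 [ 0.62728563  0.08851029  0.015     ]
 [ 0.61476137  0.04272928  0.015     ]]
-16.60579516401837 0.207302908544372
slot [0.57926905 0.07873844]
sq [ 0.55069052 -0.01709092]
round [0.48343968 0.10731697]
post [0.45486115 0.0114876 ]
```

apply_moves(
  motion=[
    {"x": 0.1,"y": -0.2,"z": -2.5,"yaw": -0.7,"hand": -1},
    {"x": 0.1,"y": -0.2,"z": -5,"yaw": -0.7,"hand": -1},
    {"x": 0.1,"y": -0.2,"z": -6.4,"yaw": -0.7,"hand": -1},
    {"x": 0.1,"y": -0.2,"z": -6.8,"yaw": -0.7,"hand": -1},
    {"x": 0.1,"y": -0.2,"z": -6.8,"yaw": -0.7,"hand": -1},
  ],
)

```text
clock: 6.62
position: [0.5795, 0.0817, 0.0191]
ee_rot: [-3.111, 0.435, -0.001]
force: [0.0, 1.3, -1.9]
width: 0.345
gripper_force: 30.0
```

apply_moves(
  motion=[
    {"x": 0,"y": 0,"z": -0.1,"yaw": 0,"hand": -1},
    {"x": 0,"y": 0,"z": -0.1,"yaw": 0,"hand": 0.1},
    {"x": 0,"y": 0,"z": -0.1,"yaw": 0,"hand": 0.1},
    {"x": 0,"y": 0,"z": -0.1,"yaw": 0,"hand": 0.1},
    {"x": 0,"y": 0,"z": 3,"yaw": 0,"hand": 0.3},
    {"x": 0,"y": 0,"z": 8,"yaw": 0,"hand": 1},
    {"x": 0,"y": 0,"z": 12,"yaw": 0,"hand": 1},
  ],
)

```text
clock: 7.5
position: [0.5795, 0.0818, 0.1406]
ee_rot: [-3.111, 0.434, -0.001]
force: [0.0, 0.1, -0.4]
width: 0.816
gripper_force: 0.0
```

apply_moves(
  motion=[
    {"x": -1,"y": -5,"z": 0,"yaw": 3,"hand": 1},
    {"x": -2,"y": -10,"z": 0,"yaw": 6,"hand": 1},
    {"x": -3,"y": -15,"z": 0,"yaw": 9,"hand": 1},
    {"x": -4,"y": -20,"z": 0,"yaw": 12,"hand": 1},
    {"x": -5,"y": -25,"z": 0,"yaw": 15,"hand": 1},
    {"x": -6,"y": -30,"z": 0,"yaw": 18,"hand": 1},
    {"x": -7,"y": -35,"z": 0,"yaw": 21,"hand": 1},
    {"x": -8.5,"y": -40,"z": 0,"yaw": 24,"hand": 1},
    {"x": -9.8,"y": -45,"z": 0,"yaw": 25,"hand": 1},
    {"x": -9.8,"y": -45.5,"z": 0,"yaw": 25,"hand": 1},
  ],
)

```text
clock: 8.75
position: [0.4786, -0.3784, 0.1387]
ee_rot: [3.13, 0.238, -0.002]
force: [0.1, 0.3, -0.2]
width: 1.003
gripper_force: 0.0
```

Run:
```python
from h import *
look(.045,"w3",q="door_knob")
m=camera_model("wrist")
t=camera_model("top");im=get_image("top");cv2.imwrite("pics/top1.png",im)
for d in silhouettes("long_cylinder","top")[:2]: print(d["p"],d["rect"],atz(t,[np.argwhere(d["mask"])[:,::-1].mean(0)],.02))
```

```text
clk 8.75 tcp [ 0.4786 -0.3784  0.1387] close dir deg -81.29055590778277 w 1.003 joints [ 0.6196  0.4944 -0.057   1.7114  0.0368  0.9364 -0.8712]
door_knob 0.69 [295.7, 166.5, 344.3, 220.5] centre mm (487.2745056152344, -380.3226623535156) size (51.64289855957031, 43.78110122680664) ang 8.660529136657715
0.6 [269.6, 131.2, 287.7, 158.8] [[0.5807 0.0826 0.02  ]]
```

View pics/w3.png

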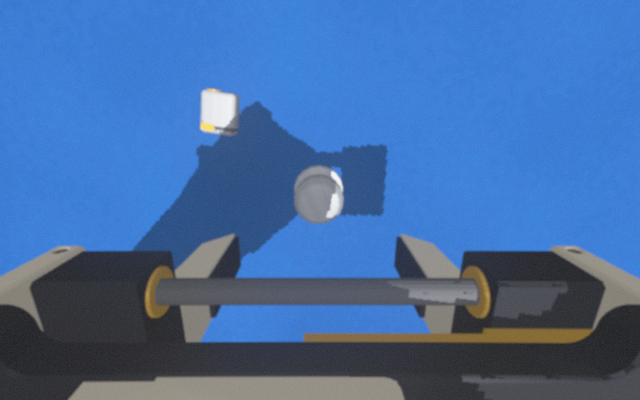

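The knob stands at (319,195), midway between the fingers, and the half cylinder is well clear at (220,112).

Run:
```python
from h import *
m=camera_model("wrist");print(atz(m,[(319.5,196)],.043))
t=camera_model("top")
print(tri(m,(319.5,196),t,(110+718/2,95+174/2)))
print(atz(t,[(110+720/2,95+177/2)],.045))
```

```text
[[ 0.48834704 -0.37449533  0.043     ]]
(array([ 0.48448077, -0.37652551,  0.03275672]), np.float64(0.003342764851878926))
[[ 0.47803381 -0.37649218  0.045     ]]
```

apply_moves(
  motion=[
    {"x": 0.5,"y": 0.3,"z": -4,"yaw": 0,"hand": 1},
    {"x": 0.5,"y": 0.3,"z": -8,"yaw": 0,"hand": 1},
    {"x": 0.5,"y": 0.3,"z": -11,"yaw": 0,"hand": 1},
    {"x": 0.5,"y": 0.3,"z": -12,"yaw": 0,"hand": 1},
    {"x": 0.5,"y": 0.3,"z": -12,"yaw": 0,"hand": -1},
    {"x": 0.5,"y": 0.3,"z": -12,"yaw": 0,"hand": -1},
    {"x": 0.5,"y": 0.3,"z": -12,"yaw": 0,"hand": -1},
    {"x": 0.5,"y": 0.3,"z": -12,"yaw": 0,"hand": -1},
    {"x": 0.5,"y": 0.3,"z": -12,"yaw": 0,"hand": -1},
    {"x": 0.5,"y": 0.3,"z": -12,"yaw": 0,"hand": -1},
  ],
  newtons=25,
)

```text
clock: 10.2
position: [0.4866, -0.371, 0.0193]
ee_rot: [3.131, 0.249, 0.001]
force: [-0.9, -1.9, 5.1]
width: 0.471
gripper_force: 25.0
```

apply_moves(
  motion=[
    {"x": 0,"y": 0,"z": 0,"yaw": 0,"hand": -1},
    {"x": 0,"y": 0,"z": 2,"yaw": 0,"hand": -1},
    {"x": 0,"y": 0,"z": 5,"yaw": 0,"hand": -1},
    {"x": 0,"y": 0,"z": 8,"yaw": 0,"hand": -1},
    {"x": 0,"y": 0,"z": 8,"yaw": 0,"hand": -1},
  ],
)

```text
clock: 10.82
position: [0.4872, -0.3704, 0.1004]
ee_rot: [3.13, 0.25, 0.004]
force: [-0.2, 0.3, -3.0]
width: 0.473
gripper_force: 25.0
```

Run:
```python
from h import *
look(.045,"w4")
```

```text
clk 10.82 tcp [ 0.4872 -0.3704  0.1004] close dir deg -80.88572239711675 w 0.473 joints [ 0.6058  0.5397 -0.0619  1.7433  0.0417  0.8571 -0.8862]
```

View pics/w4.png

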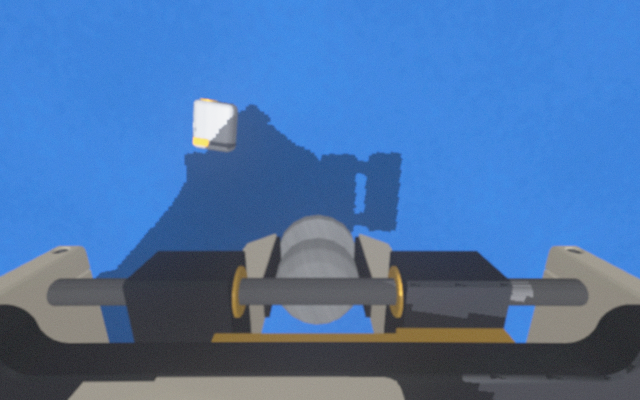

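The knob is lifted, held at (317,283) with its rose showing behind it.

Run:
```python
from h import *
m=camera_model("wrist")
R=m["T"][:3,:3] if hasattr(m["T"],"shape") else np.array(m["T"])[:3,:3]
u=R[:2,1]/np.linalg.norm(R[:2,1]);v=np.array([u[1],-u[0]])
tcp=np.array(observe()["position"])
for n,p,z in [("knob bottom/near edge",(317,322),.124),("knob left",(277,280),.122),("knob right",(358,280),.122),("rose far edge",(317,215),.087)]:
    q=atz(m,[p],z)[0]-tcp; print(n,"fwd mm",1000*q[:2]@u,"right",1000*q[:2]@v)
# predicted pixel of knob axis upright, at TCP: rose far edge fwd=25, knob near=-22.5
```

```text
knob bottom/near edge fwd mm -29.21115824481397 right 1.5075319114921506
knob left fwd mm -4.5980465237665085 right -19.366978460035124
knob right fwd mm -4.611626223328582 right 22.903150061154943
rose far edge fwd mm 18.604509269486798 right 1.5214496135721558
```

apply_moves(
  motion=[
    {"x": 0,"y": 0,"z": 0.5,"yaw": 0,"hand": -1},
    {"x": 0,"y": 5.5,"z": 0.5,"yaw": 0,"hand": -1},
    {"x": 0,"y": 11,"z": 0.5,"yaw": 0,"hand": -1},
    {"x": 0,"y": 16.5,"z": 0.5,"yaw": 0,"hand": -1},
    {"x": 0,"y": 22,"z": 0.5,"yaw": 0,"hand": -1},
    {"x": 0.1,"y": 27.5,"z": 0.5,"yaw": 0,"hand": -1},
    {"x": 0.2,"y": 33,"z": 0.5,"yaw": 0,"hand": -1},
    {"x": 0.2,"y": 38.5,"z": 0.5,"yaw": 0,"hand": -1},
    {"x": 0.2,"y": 44,"z": 0.5,"yaw": 0,"hand": -1},
    {"x": 0.2,"y": 48,"z": 0.5,"yaw": 0,"hand": -1},
  ],
)

```text
clock: 12.12
position: [0.4872, 0.1124, 0.103]
ee_rot: [-3.131, -0.253, 0.003]
force: [1.1, -0.7, -1.4]
width: 0.471
gripper_force: 25.0
```

apply_moves(
  motion=[
    {"x": 0,"y": 0,"z": 0,"yaw": 0,"hand": -1},
    {"x": 0,"y": 0,"z": -3,"yaw": 0,"hand": -1},
    {"x": 0,"y": 0,"z": -3,"yaw": 0,"hand": -1},
  ],
)

```text
clock: 12.5
position: [0.4862, 0.1082, 0.0718]
ee_rot: [3.13, 0.248, -0.008]
force: [-0.4, 0.1, -1.4]
width: 0.473
gripper_force: 25.0
```

Run:
```python
from h import *
look(.045,"w5")
```

```text
clk 12.5 tcp [0.4862 0.1082 0.0718] close dir deg -80.93685631229026 w 0.473 joints [-0.2145  0.4379 -0.1461  2.0351  0.0985  0.6806 -1.8367]
```

View pics/w5.png

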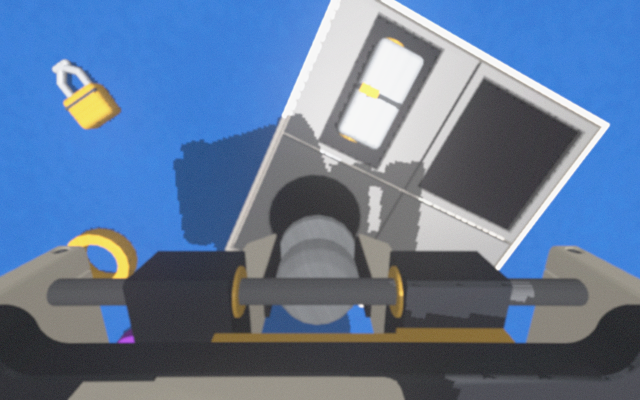

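The cylinder lies centred in its slot (382,95). The round recess shows at (315,205) behind the knob, with its far edge near row 176.

Run:
```python
from h import *
m=camera_model("wrist");R=np.array(m["T"])[:3,:3];u=R[:2,1]/np.linalg.norm(R[:2,1])
p=atz(m,[(315,176),(271,208),(360,208),(395,67+20),(510,157)],.015)[:,:2];print(p[0]-.036*u,p)
t=camera_model("top");print(atz(t,[(266.76,185.85)],.0125))
```

```text
[0.4836517 0.1078446] [[ 0.51920452  0.1135012 ]
 [ 0.48892848  0.14309441]
 [ 0.49971598  0.07526699]
 [ 0.58902626  0.06928312]
 [ 0.5554713  -0.02471856]]
[[0.48346598 0.11053637 0.0125    ]]
```

apply_moves(
  motion=[
    {"x": 0.4,"y": 0.2,"z": 0,"yaw": 0,"hand": -1},
    {"x": 0.4,"y": 0.2,"z": -2,"yaw": 0,"hand": -1},
    {"x": 0.4,"y": 0.2,"z": -3.5,"yaw": 0,"hand": -1},
    {"x": 0.4,"y": 0.2,"z": -4,"yaw": 0,"hand": -1},
    {"x": 0.4,"y": 0.2,"z": -4,"yaw": 0,"hand": -1},
  ],
)

```text
clock: 13.18
position: [0.4922, 0.1117, 0.0337]
ee_rot: [3.132, 0.249, -0.001]
force: [0.2, -0.2, -1.4]
width: 0.471
gripper_force: 25.0
```

apply_moves(
  motion=[
    {"x": -0.2,"y": 0,"z": -0.2,"yaw": 0,"hand": -1},
    {"x": -0.2,"y": 0,"z": -0.35,"yaw": 0,"hand": -1},
    {"x": -0.2,"y": 0,"z": -0.35,"yaw": 0,"hand": -1},
  ],
)

```text
clock: 13.55
position: [0.4903, 0.1117, 0.0304]
ee_rot: [3.132, 0.249, 0.0]
force: [0.5, -0.2, -1.5]
width: 0.471
gripper_force: 25.0
```

apply_moves(
  motion=[
    {"x": -0.2,"y": 0,"z": -0.4,"yaw": 0,"hand": -1},
    {"x": -0.2,"y": 0,"z": -0.4,"yaw": 0,"hand": 0.5},
    {"x": -0.2,"y": 0,"z": -0.4,"yaw": 0,"hand": 0.5},
    {"x": -0.2,"y": 0,"z": -0.4,"yaw": 0,"hand": 0.5},
    {"x": -0.2,"y": 0,"z": -0.4,"yaw": 0,"hand": 0.5},
    {"x": -0.2,"y": 0,"z": 3,"yaw": 0,"hand": 0.6},
    {"x": -0.2,"y": 0,"z": 7,"yaw": 0,"hand": 1},
    {"x": -0.2,"y": 0,"z": 11,"yaw": 0,"hand": 1},
    {"x": -0.2,"y": 0,"z": 11,"yaw": 0,"hand": 1},
  ],
)

```text
clock: 14.68
position: [0.4902, 0.1124, 0.143]
ee_rot: [-3.131, -0.249, -0.009]
force: [-0.3, -0.5, -1.0]
width: 0.996
gripper_force: 0.0
```

apply_moves(
  motion=[
    {"x": -2,"y": 4.5,"z": 0,"yaw": 0,"hand": 1},
    {"x": -4,"y": 9,"z": 0,"yaw": 0,"hand": 1},
    {"x": -6,"y": 13,"z": 0,"yaw": 0,"hand": 1},
    {"x": -7,"y": 16,"z": -1,"yaw": 0,"hand": 1},
    {"x": -7.3,"y": 16.7,"z": -1,"yaw": 0,"hand": 1},
    {"x": -7.3,"y": 16.7,"z": -1,"yaw": 0,"hand": 1},
  ],
)

```text
clock: 15.42
position: [0.4151, 0.2782, 0.1297]
ee_rot: [3.131, 0.25, -0.001]
force: [0.5, -0.4, 0.0]
width: 0.998
gripper_force: 0.0
```

Run:
```python
from h import *
look(.012,"w6",q="collar")
im=get_image("top");cv2.imwrite("pics/top2.png",im)
```

```text
clk 15.43 tcp [0.4151 0.2782 0.1297] close dir deg -80.86794825316004 w 0.998 joints [-0.5261  0.3589 -0.2186  1.9766  0.1049  0.818  -2.2146]
collar 0.86 [309.0, 256.2, 358.7, 280.2] centre mm (342.16845703125, 247.90029907226562) size (26.768037796020508, 48.826419830322266) ang 10.828207015991211
collar 0.82 [287.7, 165.4, 342.0, 212.2] centre mm (419.6498107910156, 278.16571044921875) size (52.413516998291016, 50.273223876953125) ang 10.596513748168945
collar 0.71 [224.0, 302.8, 271.9, 340.5] centre mm (255.15274047851562, 329.8367004394531) size (48.38624954223633, 53.577598571777344) ang 8.945481300354004
```

View pics/w6.png

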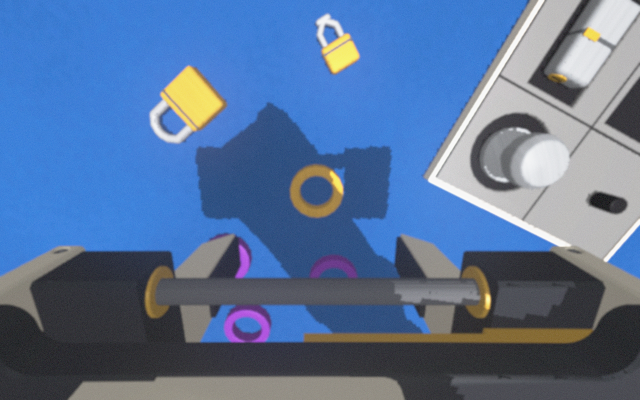

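The brass collar is at (317,190) between the fingers and the purple rings are clear of them. The knob stands upright in the round recess (rose at about (505,155)).

apply_moves(
  motion=[
    {"x": 0.3,"y": 0.1,"z": -4,"yaw": 0,"hand": 1},
    {"x": 0.3,"y": 0.1,"z": -8,"yaw": 0,"hand": 1},
    {"x": 0.3,"y": 0.1,"z": -11.4,"yaw": 0,"hand": 1},
    {"x": 0.3,"y": 0.1,"z": -12.4,"yaw": 0,"hand": 1},
    {"x": 0.3,"y": 0.1,"z": -12.4,"yaw": 0,"hand": -1},
    {"x": 0.3,"y": 0.1,"z": -12.4,"yaw": 0,"hand": -1},
    {"x": 0.3,"y": 0.1,"z": -12.4,"yaw": 0,"hand": -1},
    {"x": 0.3,"y": 0.1,"z": -12.4,"yaw": 0,"hand": -1},
    {"x": 0.3,"y": 0.1,"z": -12.4,"yaw": 0,"hand": -1},
    {"x": 0.3,"y": 0.1,"z": -12.4,"yaw": 0,"hand": -1},
  ],
)

```text
clock: 16.82
position: [0.4186, 0.2799, 0.0067]
ee_rot: [-3.131, -0.249, -0.001]
force: [-1.1, -0.6, 5.6]
width: 0.555
gripper_force: 25.0
```

apply_moves(
  motion=[
    {"x": 0,"y": 0,"z": 0,"yaw": 0,"hand": -1},
    {"x": 0,"y": 0,"z": 2,"yaw": 0,"hand": -1},
    {"x": 0,"y": 0,"z": 5,"yaw": 0,"hand": -1},
    {"x": 0,"y": 0,"z": 8.5,"yaw": 0,"hand": -1},
    {"x": 0,"y": 0,"z": 10,"yaw": 0,"hand": -1},
    {"x": 0,"y": 0,"z": 10,"yaw": 0,"hand": -1},
  ],
)

```text
clock: 17.58
position: [0.4187, 0.28, 0.1067]
ee_rot: [-3.131, -0.249, -0.002]
force: [0.5, 0.2, -0.7]
width: 0.556
gripper_force: 25.0
```

Run:
```python
from h import *
o=observe();z=o["position"][2]
look(z+.004,"w7",q="collar")
m=camera_model("wrist");R=np.array(m["T"])[:3,:3];u=R[:2,1]/np.linalg.norm(R[:2,1]);print("u",u)
```

```text
clk 17.57 tcp [0.4187 0.28   0.1067] close dir deg -440.9015369578562 w 0.556 joints [-0.5272  0.3949 -0.2176  1.993   0.1207  0.7642 -2.2277]
collar 0.73 [314.4, 305.7, 359.8, 320.0] centre mm (382.28460693359375, 260.7391052246094) size (10.948441505432129, 27.059528350830078) ang 9.157132148742676
collar 0.61 [271.2, 206.8, 365.3, 277.3] centre mm (425.8033447265625, 279.262451171875) size (43.26546096801758, 51.569488525390625) ang 9.10777759552002
collar 0.57 [251.6, 319.8, 266.1, 334.1] centre mm (363.3238220214844, 306.6419677734375) size (9.070735931396484, 8.876569747924805) ang 8.956665992736816
u [0.9874 0.158 ]
```

View pics/w7.png

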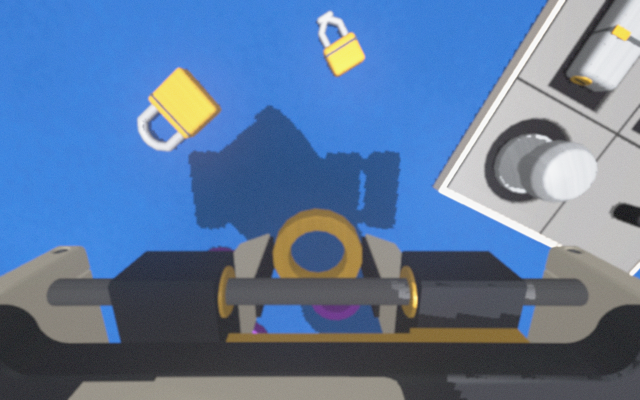

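The collar is held level at (318,250), clear of everything. Carrying it to the post.

apply_moves(
  motion=[
    {"x": 0.5,"y": -4,"z": 0,"yaw": 0,"hand": -1},
    {"x": 1,"y": -8.5,"z": 0,"yaw": 0,"hand": -1},
    {"x": 1.7,"y": -13.5,"z": 0,"yaw": 0,"hand": -1},
    {"x": 2.4,"y": -18.5,"z": 0,"yaw": 0,"hand": -1},
    {"x": 3,"y": -23,"z": 0,"yaw": 0,"hand": -1},
    {"x": 3.4,"y": -26,"z": 0,"yaw": 0,"hand": -1},
    {"x": 3.4,"y": -26.6,"z": 0,"yaw": 0,"hand": -1},
    {"x": 3.4,"y": -26.6,"z": -1.5,"yaw": 0,"hand": -1},
    {"x": 3.4,"y": -26.6,"z": -3,"yaw": 0,"hand": -1},
    {"x": 3.4,"y": -26.6,"z": -3,"yaw": 0,"hand": -1},
  ],
)

```text
clock: 18.92
position: [0.4509, 0.0146, 0.0748]
ee_rot: [-3.131, -0.251, 0.005]
force: [-0.6, -0.1, -0.2]
width: 0.556
gripper_force: 25.0
```

Run:
```python
from h import *
look(.1,"w8")
```

```text
clk 18.93 tcp [0.4509 0.0146 0.0748] close dir deg -440.8160463730735 w 0.556 joints [-0.0281  0.3734 -0.1535  2.1424  0.0931  0.6352 -1.6569]
```

View pics/w8.png

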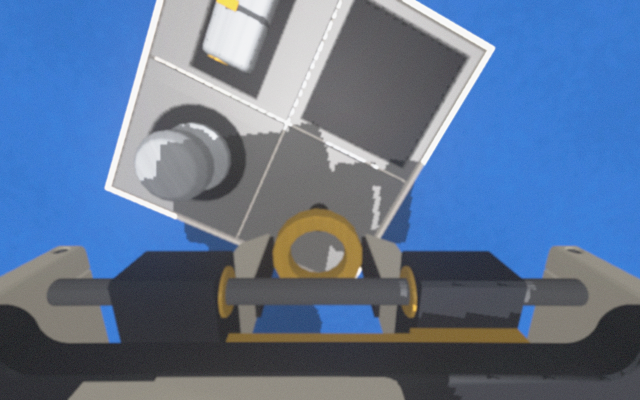

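The collar hangs above the post. The post's base peeks out beyond it at (319,205), and the junction of the four inserts is at (288,124).

Run:
```python
from h import *
m=camera_model("wrist");R=np.array(m["T"])[:3,:3];u=R[:2,1]/np.linalg.norm(R[:2,1])
p=atz(m,[(288,124),(107,188),(493,47),(319,203)],.015)[:,:2];print(p,"post",p[3]-.008*u)
C=p[0];a=np.radians(-15.8);ux=np.array([np.cos(a),np.sin(a)]);uy=np.array([-ux[1],ux[0]]);print("post by grid",C-.05*ux-.05*uy,"sq",C+.05*ux-.05*uy)
```

```text
[[ 0.5174726   0.04468146]
 [ 0.44840353  0.17421152]
 [ 0.58799392 -0.08307556]
 [ 0.46230318  0.01313589]] post [0.4544059 0.011858 ]
post by grid [0.45574769 0.01018457] sq [ 0.55196949 -0.01704346]
```

apply_moves(
  motion=[
    {"x": 0.2,"y": -0.2,"z": 0,"yaw": 0,"hand": -1},
    {"x": 0.2,"y": -0.2,"z": -2,"yaw": 0,"hand": -1},
    {"x": 0.2,"y": -0.2,"z": -3.5,"yaw": 0,"hand": -1},
    {"x": 0.2,"y": -0.2,"z": -4.5,"yaw": 0,"hand": -1},
    {"x": 0.2,"y": -0.2,"z": -5,"yaw": 0,"hand": -1},
    {"x": 0.2,"y": -0.2,"z": -5,"yaw": 0,"hand": -1},
  ],
)

```text
clock: 19.73
position: [0.4544, 0.0118, 0.0263]
ee_rot: [3.132, 0.249, -0.0]
force: [-0.4, 0.4, -1.0]
width: 0.555
gripper_force: 25.0
```

apply_moves(
  motion=[
    {"x": 0,"y": 0,"z": -0.2,"yaw": 0,"hand": -1},
    {"x": 0,"y": 0,"z": -0.4,"yaw": 0,"hand": -1},
    {"x": 0,"y": 0,"z": -0.4,"yaw": 0,"hand": -1},
    {"x": 0,"y": 0,"z": -0.4,"yaw": 0,"hand": 0.5},
    {"x": 0,"y": 0,"z": -0.4,"yaw": 0,"hand": 0.5},
    {"x": 0,"y": 0,"z": -0.4,"yaw": 0,"hand": 0.5},
    {"x": 0,"y": 0,"z": -0.4,"yaw": 0,"hand": 0.5},
    {"x": 0,"y": 0,"z": 3,"yaw": 0,"hand": 0.5},
    {"x": 0,"y": 0,"z": 8,"yaw": 0,"hand": 1},
    {"x": 0,"y": 0,"z": 11,"yaw": 0,"hand": 1},
  ],
)

```text
clock: 20.98
position: [0.4548, 0.0118, 0.1384]
ee_rot: [-3.132, -0.249, -0.003]
force: [0.9, -0.6, -0.4]
width: 0.921
gripper_force: 0.0
```

apply_moves(
  motion=[
    {"x": 0,"y": 4,"z": 0,"yaw": 10,"hand": 1},
    {"x": 0,"y": 8,"z": 0,"yaw": 20,"hand": 1},
    {"x": 0.5,"y": 12,"z": 0,"yaw": 30,"hand": 1},
    {"x": 1,"y": 16,"z": 0,"yaw": 40,"hand": 1},
    {"x": 1.5,"y": 20,"z": 0,"yaw": 50,"hand": 1},
    {"x": 2,"y": 24,"z": 0,"yaw": 60,"hand": 1},
    {"x": 2.4,"y": 28,"z": 0,"yaw": 70,"hand": 1},
    {"x": 2.7,"y": 32,"z": 0,"yaw": 80,"hand": 1},
    {"x": 3,"y": 36,"z": 0,"yaw": 90,"hand": 1},
    {"x": 3,"y": 38.8,"z": 0,"yaw": 100,"hand": 1},
  ],
)

```text
clock: 22.22
position: [0.484, 0.4016, 0.1361]
ee_rot: [-1.813, -2.565, -0.0]
force: [-0.4, 0.4, -0.9]
width: 1.003
gripper_force: 0.0
```

apply_moves(
  motion=[
    {"x": 0,"y": 0,"z": 0,"yaw": 10,"hand": 1},
    {"x": 0,"y": 0,"z": 0,"yaw": 20,"hand": 1},
    {"x": 0,"y": 0,"z": -1,"yaw": 30.7,"hand": 1},
    {"x": 0,"y": 0,"z": -1,"yaw": 30.7,"hand": 1},
    {"x": 0,"y": 0,"z": -1,"yaw": 30.7,"hand": 1},
  ],
)

```text
clock: 22.85
position: [0.4843, 0.3997, 0.1264]
ee_rot: [-1.086, -2.948, -0.0]
force: [0.4, 0.7, 1.0]
width: 1.003
gripper_force: 0.0
```

Run:
```python
from h import *
look(.014,"w9",q="big_padlock")
```

```text
clk 22.85 tcp [0.4843 0.3997 0.1264] close dir deg -310.4405456994747 w 1.003 joints [-0.3079  0.6451 -0.7254  1.636   0.4788  1.046  -0.3137]
big_padlock 0.84 [294.4, 143.5, 339.4, 216.8] centre mm (473.5664367675781, 408.3353271484375) size (41.686912536621094, 68.35132598876953) ang 49.593345642089844
```

View pics/w9.png

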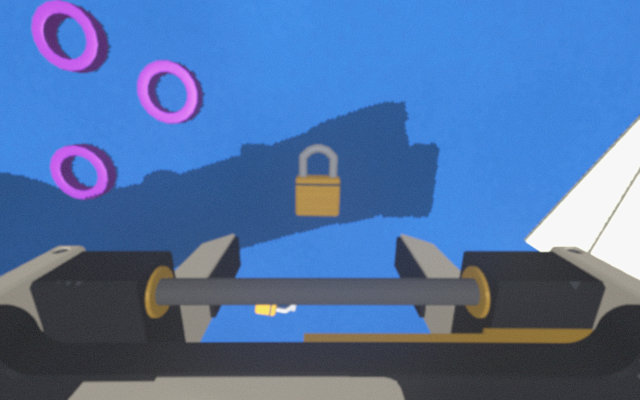

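The large padlock is at (318,182) with its body between the fingers, aligned. The small one is well behind at (270,310).

apply_moves(
  motion=[
    {"x": 0,"y": -0.1,"z": -4,"yaw": 0,"hand": 1},
    {"x": 0,"y": -0.1,"z": -8,"yaw": 0,"hand": 1},
    {"x": 0,"y": -0.1,"z": -11,"yaw": 0,"hand": 1},
    {"x": 0,"y": -0.1,"z": -11.9,"yaw": 0,"hand": 1},
    {"x": 0,"y": -0.1,"z": -11.9,"yaw": 0,"hand": -1},
    {"x": 0,"y": -0.1,"z": -11.9,"yaw": 0,"hand": -1},
    {"x": 0,"y": -0.1,"z": -11.9,"yaw": 0,"hand": -1},
    {"x": 0,"y": -0.1,"z": -11.9,"yaw": 0,"hand": -1},
    {"x": 0,"y": -0.1,"z": -11.9,"yaw": 0,"hand": -1},
    {"x": 0,"y": -0.1,"z": -11.9,"yaw": 0,"hand": -1},
  ],
  newtons=35,
)

```text
clock: 24.2
position: [0.4844, 0.3988, 0.0074]
ee_rot: [1.079, 2.95, 0.001]
force: [-0.3, 0.1, 2.2]
width: 0.451
gripper_force: 34.9
```

apply_moves(
  motion=[
    {"x": 0,"y": 0,"z": 0,"yaw": 0,"hand": -1},
    {"x": 0,"y": 0,"z": 0,"yaw": 0,"hand": -1},
    {"x": 0,"y": 0,"z": 2,"yaw": 0,"hand": -1},
    {"x": 0,"y": 0,"z": 5,"yaw": 0,"hand": -1},
    {"x": 0,"y": 0,"z": 8.5,"yaw": 0,"hand": -1},
    {"x": 0,"y": 0,"z": 11,"yaw": 0,"hand": -1},
    {"x": 0,"y": 0,"z": 11,"yaw": 0,"hand": -1},
  ],
)

```text
clock: 25.08
position: [0.485, 0.3999, 0.1201]
ee_rot: [1.079, 2.949, 0.006]
force: [0.5, -0.6, -1.9]
width: 0.457
gripper_force: 34.9
```

apply_moves(
  motion=[
    {"x": 1,"y": -4,"z": 0,"yaw": 2.5,"hand": -1},
    {"x": 2,"y": -9,"z": 0,"yaw": 5.5,"hand": -1},
    {"x": 3,"y": -14,"z": 0,"yaw": 8.5,"hand": -1},
    {"x": 4,"y": -19,"z": 0,"yaw": 11.5,"hand": -1},
    {"x": 5,"y": -24,"z": 0,"yaw": 14.5,"hand": -1},
    {"x": 6,"y": -29,"z": 0,"yaw": 17.5,"hand": -1},
    {"x": 7,"y": -34,"z": 0,"yaw": 20.5,"hand": -1},
    {"x": 7.8,"y": -39,"z": 0,"yaw": 23.5,"hand": -1},
    {"x": 8.1,"y": -42,"z": 0,"yaw": 24.4,"hand": -1},
    {"x": 8.1,"y": -42,"z": 0,"yaw": 24.4,"hand": -1},
  ],
)

```text
clock: 26.32
position: [0.5646, -0.0251, 0.1158]
ee_rot: [-0.439, -3.109, 0.003]
force: [0.3, 1.1, -1.9]
width: 0.45
gripper_force: 34.9
```

apply_moves(
  motion=[
    {"x": 0,"y": 0,"z": -3,"yaw": 0,"hand": -1},
    {"x": 0,"y": 0,"z": -5,"yaw": 0,"hand": -1},
    {"x": 0,"y": 0,"z": -5,"yaw": 0,"hand": -1},
  ],
)

```text
clock: 26.7
position: [0.5638, -0.0207, 0.0655]
ee_rot: [-0.429, -3.108, 0.0]
force: [-1.1, -0.0, -1.6]
width: 0.454
gripper_force: 34.9
```

Run:
```python
from h import *
look(.075,"w10",q="big_padlock")
```

```text
clk 26.7 tcp [ 0.5638 -0.0207  0.0655] close dir deg -285.7231465836676 w 0.454 joints [ 0.4946  0.6681 -0.8086  1.8428  0.6071  0.9011  0.694 ]
big_padlock 0.64 [279.6, 165.4, 353.1, 279.1] centre mm (545.8153076171875, -16.72001075744629) size (41.1353874206543, 62.65508270263672) ang 74.41494750976562
```

View pics/w10.png

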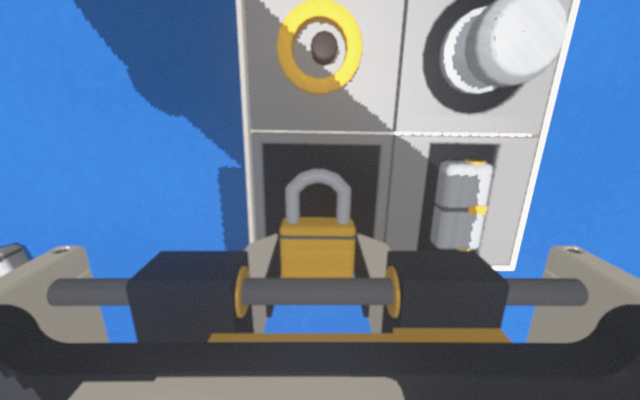

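The view shows the collar flat round the post (320,47), the knob in its recess, the cylinder in its slot, and the padlock square over its recess at (318,235). Lowering.

apply_moves(
  motion=[
    {"x": 0.2,"y": 0,"z": -2,"yaw": 0,"hand": -1},
    {"x": 0.2,"y": 0,"z": -3.6,"yaw": 0,"hand": -1},
    {"x": 0.2,"y": 0,"z": -4.6,"yaw": 0,"hand": -1},
    {"x": 0.2,"y": 0,"z": -4.6,"yaw": 0,"hand": -1},
    {"x": 0.2,"y": 0,"z": -4.6,"yaw": 0,"hand": -1},
  ],
)

```text
clock: 27.42
position: [0.5675, -0.0211, 0.0215]
ee_rot: [0.431, 3.112, 0.0]
force: [-0.1, 0.3, -1.2]
width: 0.455
gripper_force: 34.9
```

apply_moves(
  motion=[
    {"x": -0.2,"y": 0,"z": -0.2,"yaw": 0,"hand": -1},
    {"x": -0.2,"y": 0,"z": -0.35,"yaw": 0,"hand": -1},
    {"x": -0.2,"y": 0,"z": -0.35,"yaw": 0,"hand": -1},
    {"x": -0.2,"y": 0,"z": -0.35,"yaw": 0,"hand": 0.4},
    {"x": -0.2,"y": 0,"z": -0.35,"yaw": 0,"hand": 0.4},
    {"x": -0.2,"y": 0,"z": -0.35,"yaw": 0,"hand": 0.4},
    {"x": -0.2,"y": 0,"z": -0.35,"yaw": 0,"hand": 0.4},
    {"x": -0.2,"y": 0,"z": 3,"yaw": 0,"hand": 0.4},
    {"x": -0.2,"y": 0,"z": 8,"yaw": 0,"hand": 0.6},
    {"x": -0.2,"y": 0,"z": 13,"yaw": 0,"hand": 1},
  ],
)

```text
clock: 28.68
position: [0.5649, -0.0212, 0.1525]
ee_rot: [-0.431, -3.111, -0.0]
force: [0.4, -0.2, -0.5]
width: 0.864
gripper_force: 0.0
```

apply_moves(
  motion=[
    {"x": 0,"y": -5,"z": 1,"yaw": 0,"hand": 1},
    {"x": 0,"y": -10,"z": 3,"yaw": 0,"hand": 1},
    {"x": 0,"y": -15,"z": 5,"yaw": 0,"hand": 1},
    {"x": 0,"y": -20,"z": 5,"yaw": 0,"hand": 1},
    {"x": 0,"y": -20,"z": 5,"yaw": 0,"hand": 1},
  ],
)

```text
clock: 29.3
position: [0.5644, -0.227, 0.2005]
ee_rot: [-0.444, -3.109, 0.003]
force: [-0.8, 0.8, 0.0]
width: 0.999
gripper_force: 0.0
```

Run:
```python
from h import *
a=get_image("top")[115:230,235:350];b=get_image("scene")[190:290,255:370]
cv2.imwrite("pics/fin.png",np.hstack([cv2.resize(a,(400,400),interpolation=3),cv2.resize(b,(400,400),interpolation=3)]))
```

```text
(no output)
```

View pics/fin.png

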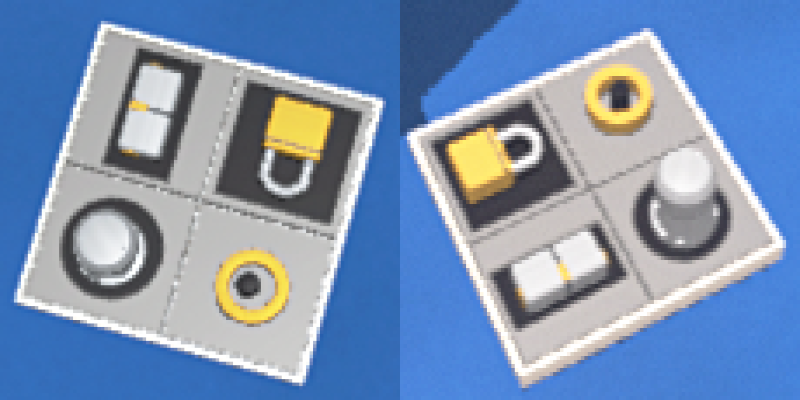

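All four goods lie in their places. In the left half: cylinder (150,110), padlock (292,145), knob (105,245) with its rose centred, and collar flat round the post (252,286). The scene view on the right agrees.

```bash
python3 -c "
from cell import *
print(sign_off())"
```

```text
the job is handed in; nothing more can be done
None
```

I handed in the lock order at about 29 s of the 96 s allowed: the final pictures show all four goods in their places in the tray. The half cylinder, the small padlock and the purple rings were not touched; `sign_off` gave no verdict.

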